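# Butt the rail to the stop and clamp it through the guard window

## Task

Set up the rail for cutting: with a fingertip on its free end, push the loose steel rail along the bed of the profile cutter until it butts against the red length stop, then reach down through the window of the yellow guard and press the red clamp lever all the way down so that the rail is clamped. Do not touch the guard at all (a bump trips its safety switch), only push the rail by that end, never grip or lift it, and leave the other things on the bench as they are. Finish with the hand drawn out and clear of everything.

Things in the scene. Friction and masses are not known exactly. Their poses are not given: they have to be found in the camera images.
- cutter: Fixed bench profile cutter: grey base plate 310 x 440 x 20 mm. Origin on the table under it; x points away from the operator, y runs along the rail towards its free end. The bed holds the rail 45 mm above the table, along x = +20 mm, and ends at y = +90 mm: the rail's free end stands out beyond it. Blue die head (x -38 to +88, y -150 to -85 mm) 125 mm high, its level cylinder behind.
- rail: Loose galvanised steel channel 41 wide, 21 high, 360 mm long, about 0.45 kg, web (2.5 mm) on top, open below, lying along y in the guide bed and through the die head. Origin at the centre of its underside, axes as the cutter's. It slides along y in its guides with a few newtons.
- rail_end (a point): Centre of the free end face of the rail (its +y end), half-way up (10.5 mm above the rail's underside, 55.5 mm above the table). Push here, towards the cutter's -y; the metal there is the top web and the two side walls, the middle below the web is hollow.
- rail_nose (a point): Centre of the other end face of the rail (its -y end), past the die head, half-way up. This end must come against the stop.
- stop_face (a point): Centre of the face of the red length stop (fixed block 44 wide, 32 mm high), at the rail's half height. Axes as the cutter's: the y of rail_nose in this frame is the gap left (20 to 80 mm at the start, 0 when butted).
- guard: Yellow sheet-metal hood fixed over the clamp, axes as the cutter's. Flat top 134 mm above the table, 4 mm thick, x -168 to +65, y -68 to +68 mm from its origin (on the table); a black switch box stands 20 mm higher near the back edge (x +29 to +57 mm). Front and sides reach down to the base plate.
- window (a point): Centre of the window in the guard's top, at the height of the top surface (134 mm above the table). The window is 88 x 88 mm, sides parallel to the cutter's x and y axes, with a black edge.
- lever_pad (a point): Middle of the top of the clamp lever's red grip (55 long, 20 wide, 14 mm thick), 66 mm from the hinge, which is 35 mm in front (-x) of the cutter's origin, 83 mm above the table. The lever points to the operator (-x), sloping up when open. The point is about 116 mm above the table when fully raised, 90 mm when fully down; on its way it shifts some 9 mm towards the operator.
- clamp_lever (a joint): Angle of the clamp lever in rad: 0 fully raised (open), 0.42 fully down (level, against its stop, rail clamped). It takes 2 to 5 N at the grip and stays where it is left.
- offcut: Loose 70 mm piece of the same channel on the base plate, to be left alone.
- spool_red: Spool of red wire, 80 mm across, 50 mm high, to be left alone.
- spool_copper: Spool of copper wire, 80 mm across, 50 mm high, to be left alone.
- spray_can: Spray can, 58 mm across, 150 mm high, to be left alone.
- tape_measure: Yellow and black tape measure, 70 x 40 x 66 mm, to be left alone.
- wrench: Wrench lying on the bench, to be left alone.
- nut_bin: Blue open bin, 100 x 140 x 60 mm, to be left alone.

How it is judged:
On the way, in this order (a step that is already met when the one before it is completed fails the run):
1. the rail is butted against the length stop (y of rail_nose in the frame of stop_face below 0.0025 m), for 0.2 s.
2. the clamp lever is pressed fully down (value of joint clamp_lever above 0.38 rad), for 0.2 s.
At the end, for the whole second after the job is handed in: The rail lies flat in its bed with its nose within 2.5 mm of the length stop, at rest, and the clamp lever stays fully down (over 0.38 of 0.42 rad) (y of rail_nose in the frame of stop_face below 0.0025 m and z of rail in the frame of cutter between 0.041 and 0.049 m and angle between rail's own z axis and vertical below 0.04 rad and value of joint clamp_lever above 0.38 rad and linear speed of rail below 0.01 m/s); the robot touches nothing.
It fails at once if the guard is touched (contact force between any of the fingers, the arm and guard above 0.3 N).
It fails at once if the rail is lifted or tipped out of its bed (z of rail in the frame of cutter above 0.053 m or angle between rail's own z axis and vertical above 0.08 rad).
It fails at once if the rail is gripped or handled elsewhere than at its free end (contact force between the fingers and rail above 1 N and y of the grasp point in the frame of rail_end below -0.015 m).
It fails at once if the lever is pressed while the rail is not against the stop (value of joint clamp_lever above 0.3 rad and y of rail_nose in the frame of stop_face above 0.006 m).
It fails at once if another thing on the bench is disturbed (moved over 15 mm) (distance of any of offcut, spool_red, spool_copper, spray_can, tape_measure, wrench, nut_bin from where it was at the start of the episode above 0.015 m).
It also fails if it takes over 48 s, if anything falls off the work surface, if the arm or the gripper's body presses on something with over 40 N, if the wrist force passes 120 N, or if a joint passes its speed limit or range.

## Robot

A 6-joint arm with a two-finger parallel gripper is mounted at the origin on the work surface. World frame = base frame: x ahead of the robot, y to its left, z up, the work surface at z = 0. Lengths are in m, angles in rad, forces in N, time in s.
With the tool pointing down it reaches from about 0.35 to 0.975 m from the base axis. Payload 4.9 kg.
Tool frame: the origin (TCP) lies at the very end of the fingers, on their centre line; the grasp point (between the pads) lies 19 mm behind it; z points along the fingers, y is the line along which they close (so a half turn about z gives the same grasp; the last joint's range is limited). The gripper opens to 85 mm and grips with 20 to 120 N. Pads are 22 mm wide; open, the fingers measure 114 mm over their backs; the gripper's body (76 mm by 85 mm) begins 54 mm behind the grasp point. The pads swing forward as they close: fully open they stand 13 mm farther back than shut.
Start: joints at [1.015, 0.053, 1.613, -0, 1.476, -0.119], TCP at [0.264, 0.566, 0.231] pointing down, gripper open.
Joint ranges: [-3.01, 3.01], [-1.01, 2.22], [0.06, 2.58], [-1.02, 4.17], [0.09, 2.62], [-3.14, 3.14]. Speed limits (rad/s): [2.57, 2.57, 3.14, 3.14, 3.14, 3.14].

## Interface

Orientations are given as a unit quaternion [w, x, y, z].
In Python, from plant import state, optics, ticket, nets gives the robot as it stands. The module is installed in compiled form; this text tells all that it offers.
- The arm moves only by the shell command python3 -m inch 'ROWS' [OPENING]. ROWS is JSON, a list of rows, each an object of numbers: "dx", "dy", "dz": the shift along the tool's x, y, z as a fraction of full scale; "rx", "ry", "rz": the turn, a rotation vector about the tool's x, y, z as a fraction of full scale. In form: [{"dx": .., "dy": .., "dz": .., "rx": .., "ry": .., "rz": ..}, ...]. A call has 1 to 5 rows; each row is the pose to reach, as a shift and turn from the pose commanded when the call began, along the tool's axes at that moment; what a row does not reach only later rows make up. Full scale, the value 1, is 0.8 m for a shift and 1.5 rad for a turn. A row lasts 1/10 s, in which the tool goes at most 50 mm and 8.59 degrees, less where a joint would pass 70% of its speed; a pose out of reach is approached as far as the arm can. A call with a number of a shift or a turn outside -1 to 1 is refused whole. A call with a gripper value outside its range is refused whole. OPENING is the opening, from -1 (shut) to 1 (fully open), set as the call begins (- or left out, the last holds). The fingers move at their own pace and stop on an object; the grip force is fixed at half the most. Time passes only in rows, so rows that repeat a pose let the fingers close. It gives the time, the measured TCP pose, the force, the opening and the grip force at its end, in the units of the state.
- state(): the state, without advancing time (a new reading comes with each control period).
- optics.grab_frame(name): name is "side" or "top" or "wrist"; returns the picture (480x640x3 uint8, red, green, blue); there is no depth.
- optics.camera_info(name): a dict with "fx", "fy", "cx", "cy" (pixels), "k1" (the pictures are not rectified: a ray, as slopes to the right and down, at radius r is drawn at 1 + k1 r^2 times it, then the intrinsics apply), "R" (3x3) and "t" (3): a world point X has camera coordinates R X + t. Camera axes: x right, y down, z forward; pixel columns grow to the right and rows downward; lengths in m; the calibration is good to about 2 mm. A picture is of the moment at which its call begins: read the wrist's pose just before it. camera_info takes no time and is no camera call; for the wrist camera it gives the pose at the moment of the call.
- ticket.job_done(): hands the job in; it is judged then, once.
Trained networks look in the newest picture that a camera, given by its name, has taken for a name from the list of things; names that differ only in an ending like _2 or _b are one class to them, and where a whole thing is asked for, a point or a joint stands for the part that bears it (a point fixed in the world has none). Each returns a list of dicts, best first, with "confidence" (0 to 1); they miss things now and then, are a little off and sometimes report something else, mostly with a low value. They report only what shows in the picture. A call takes as long as a camera call.
- nets.boxes_of(camera, name): "bbox" ([centre column, centre row, width, height] in pixels, round what is visible of it).
- nets.outline_of(camera, name): "pixels" (480x640 bool, what is visible of it) and "bbox" ([centre column, centre row, width, height] in pixels, round what is visible of it).
The state is a dict: "time": time; "joint_pos": joint angles; "joint_vel": joint speeds; "joint_efforts": joint torques, N m; "tool_pos": TCP position; "tool_rot": TCP orientation; "contact_force": force on the tool from outside, world axes, zero at the start; "ft_torque": the same for the moment, N m; "gripper_width": opening from 0.0 (shut) to 1.0 (fully open); "grasp_force": force on a finger pad.
Only numpy, scipy, OpenCV 4.12 (cv2) and the standard library are available. Lean on these libraries where they do the work, as an engineer would, in place of code of your own. Each camera call takes 0.05 s, during which the arm holds its last target. There are 200 camera calls.

## Working session

There is one attempt and no reset: what is moved stays moved. The work goes in short steps, Python scripts to look and compute and a shell command to move; the robot and the scene stay as the last step left them, time stands still between calls to the robot, and variables do not carry over. Pictures are saved under pics/ and viewed, at most 10 in all, crops included, and the job is handed in when it is done.

```bash
mkdir -p pics; python3 - <<'E'
from plant import state, optics, ticket, nets
import cv2,numpy as np
s=state();print(s)
for c in("side","top"):
    im=optics.grab_frame(c);cv2.imwrite(f"pics/{c}0.png",im[:,:,::-1])
    i=optics.camera_info(c);print(c,i)
    for n in("cutter","rail","guard","clamp_lever","stop_face","offcut","spray_can"):
        print(n,[(np.round(d['bbox']).tolist(),round(d['confidence'],2)) for d in nets.boxes_of(c,n)][:3])
print(state()['time'])
E
```

```text
{'time': 0.0, 'joint_pos': array([ 1.01499475e+00,  5.33495149e-02,  1.61428901e+00, -2.00563452e-05,
        1.47598798e+00, -1.19012214e-01]), 'joint_vel': array([ 0.00037438,  0.00074016, -0.00090179,  0.00104568, -0.00139825,
        0.00036653]), 'joint_efforts': array([ 8.88747709e-04, -3.93702221e+01, -3.70167804e+01, -1.44067344e-04,
        7.30779153e-03,  1.71789143e-06]), 'tool_pos': array([0.26407842, 0.56578729, 0.23007055]), 'tool_rot': array([-3.27225375e-04,  2.16661665e-01,  9.76246223e-01, -9.62892975e-04]), 'contact_force': array([ 0.24263981, -0.0223759 ,  0.67750492]), 'ft_torque': array([-0.0180101 ,  0.05180513,  0.00449184]), 'grasp_force': 0.0, 'gripper_width': 1.0003734096286767}
side {'fx': 614.5467067137484, 'fy': 614.5467067137484, 'cx': 309.054864503118, 'cy': 240.03676199555838, 'k1': -0.04923269462907321, 'R': array([[ 0.85323634, -0.52151053,  0.0038106 ],
       [-0.39348598, -0.64853816, -0.65158809],
       [ 0.34228137,  0.55445922, -0.75856341]]), 't': array([-0.43203298,  0.24634854,  1.40270189])}
cutter [([346.0, 278.0, 212.0, 167.0], 0.68)]

[... 309 characters left out ...]
[([485.0, 375.0, 43.0, 58.0], 0.58)]
top {'fx': 484.52623880620484, 'fy': 484.52623880620484, 'cx': 317.82646228040835, 'cy': 234.95052628597526, 'k1': -0.054268601841273786, 'R': array([[ 0.01208883, -0.99992636, -0.0010669 ],
       [-0.99785101, -0.01199501, -0.06441646],
       [ 0.06439892,  0.00184333, -0.99792253]]), 't': array([-0.05820053,  0.4754521 ,  1.49632216])}
cutter [([327.0, 199.0, 163.0, 154.0], 0.83)]
rail [([305.0, 193.0, 116.0, 40.0], 0.71)]
guard [([310.0, 214.0, 67.0, 83.0], 0.71)]
clamp_lever [([312.0, 223.0, 8.0, 23.0], 0.71)]
stop_face [([380.0, 168.0, 18.0, 30.0], 0.68)]
offcut [([374.0, 226.0, 24.0, 24.0], 0.88)]
spray_can [([470.0, 189.0, 33.0, 28.0], 0.84)]
0.8
```

View pictures.

View pics/top0.png

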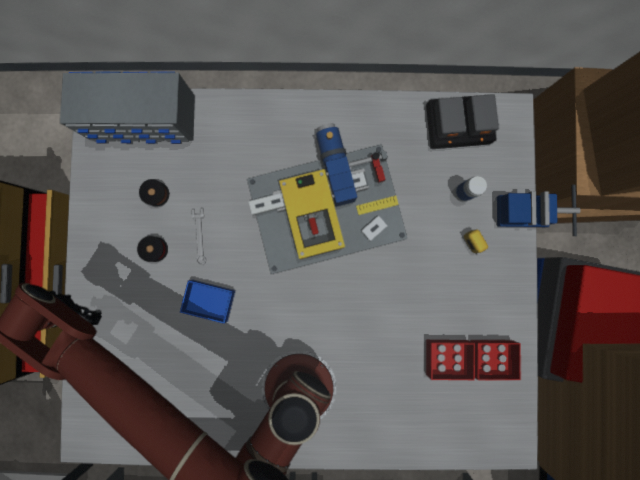

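View pics/side0.png

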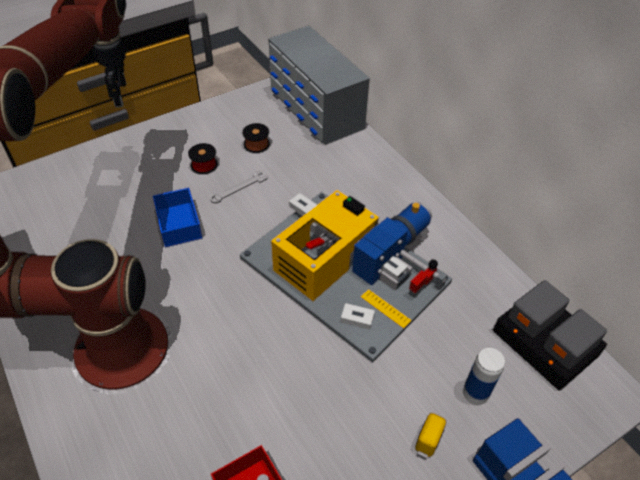

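```bash
cat > h.py <<'E'
from plant import state, optics, nets
import cv2,numpy as np
from scipy.spatial.transform import Rotation as Ro
def ray(i,p):
    K=np.array([[i['fx'],0,i['cx']],[0,i['fy'],i['cy']],[0,0,1]])
    # k1 is forward radial: matches OpenCV
    u=cv2.undistortPoints(np.array(p,float).reshape(-1,1,2),K,np.array([i['k1'],0,0,0.])).reshape(-1,2)
    d=np.c_[u,np.ones(len(u))]@np.array(i['R']); o=-np.array(i['R']).T@np.array(i['t']); return o,d
def at_z(i,p,z):
    o,d=ray(i,p); return o+d*((z-o[2])/d[:,2])[:,None]
def proj(i,X):
    K=np.array([[i['fx'],0,i['cx']],[0,i['fy'],i['cy']],[0,0,1]])
    return cv2.projectPoints(np.array(X,float).reshape(-1,3),cv2.Rodrigues(np.array(i['R']))[0],np.array(i['t'],float),K,np.array([i['k1'],0,0,0.]))[0].reshape(-1,2)
def tool():
    s=state();q=s['tool_rot'];return s['tool_pos'],Ro.from_quat([q[1],q[2],q[3],q[0]])
def delta(target,yaw=None):
    """shift along tool axes / 0.8 ; yaw: angle of the tool y axis in world, tool pointing down -> rz/1.5"""
    p,R=tool();print('d',np.round(R.inv().apply(np.array(target)-p)/.8,4))
    if yaw is not None:
        y=R.as_matrix()[:,1];a=np.arctan2(y[1],y[0]);e=(yaw-a+np.pi/2)%np.pi-np.pi/2
        # full rotation vector to an exactly vertical tool
        yw=a+e;Y=np.array([np.cos(yw),np.sin(yw),0]);Z=np.array([0,0,-1.]);T=np.c_[np.cross(Y,Z),Y,Z]
        print('r',np.round((R.inv()*Ro.from_matrix(T)).as_rotvec()/1.5,4))
E
python3 - <<'E'
from h import *
i=optics.camera_info("top")
c=at_z(i,[(248,178),(385,145),(407,238),(272,272)],.02);print(c.round(3))
for a in range(4):print(np.linalg.norm(c[a]-c[(a+1)%4]).round(3))
d=c[0]-c[1]+c[3]-c[2];yaw=np.arctan2(-d[0],d[1]);print('yaw',yaw,'ctr',c.mean(0))
e=at_z(i,[(249,205),(368,178)],.066);print(e, np.linalg.norm(e[0]-e[1]))
print('pad',at_z(i,[(312,223)],.116))
print('win',at_z(i,[(318,230)],.134))
for n in("wrench","nut_bin","spool_red","spool_copper"):
    nets
w=optics.camera_info("wrist");p,R=tool()
print('cam in tool', R.inv().apply(-np.array(w['R']).T@w['t']-p), (R.inv().as_matrix()@np.array(w['R']).T).round(3),w['fx'])
E
```

```text
[[ 0.652  0.169  0.02 ]
 [ 0.763 -0.261  0.02 ]
 [ 0.47  -0.33   0.02 ]
 [ 0.359  0.088  0.02 ]]
0.444
0.301
0.433
0.304
yaw 0.25486808636682 ctr [ 0.56100343 -0.08357106  0.02      ]
[[ 0.56131501  0.15716996  0.066     ]
 [ 0.64825781 -0.20306377  0.066     ]] 0.3705771087697123
pad [[ 0.50433787 -0.03523819  0.116     ]]
win [[ 0.48273229 -0.05301086  0.134     ]]
cam in tool [ 0.08532172  0.00074794 -0.14261739] [[ 0.    -0.946 -0.324]
 [ 1.     0.001 -0.001]
 [ 0.001 -0.324  0.946]] 332.4837397901133
```

```bash
python3 -c "
from h import *
delta([.5,.05,.35],np.pi/2+.245)"
```

```text
d [-0.5399 -0.4602 -0.1483]
r [ 0.      0.     -0.4545]
```

```bash
python3 -m inch '[{"dz":-0.06,"dx":-0.02,"rz":-0.09},{"dz":-0.12,"dx":-0.06,"dy":-0.04,"rz":-0.18},{"dz":-0.148,"dx":-0.1,"dy":-0.08,"rz":-0.27},{"dz":-0.148,"dx":-0.14,"dy":-0.12,"rz":-0.36},{"dz":-0.148,"dx":-0.18,"dy":-0.16,"rz":-0.4545}]' -1; python3 -c "
from h import *
delta([.5,.05,.35],np.pi/2+.245)"
```

```text
d [-0.5399 -0.4602 -0.1483]
r [ 0.      0.     -0.4545]validation failed for argument at $[0]...
```

```bash
python3 -m inch '[{"dx":-0.02,"dy":0,"dz":-0.06,"rx":0,"ry":0,"rz":-0.09},{"dx":-0.06,"dy":-0.04,"dz":-0.12,"rx":0,"ry":0,"rz":-0.18},{"dx":-0.1,"dy":-0.08,"dz":-0.148,"rx":0,"ry":0,"rz":-0.27},{"dx":-0.14,"dy":-0.12,"dz":-0.148,"rx":0,"ry":0,"rz":-0.36},{"dx":-0.18,"dy":-0.16,"dz":-0.148,"rx":0,"ry":0,"rz":-0.4545}]' -1; python3 -c "
from h import *
delta([.5,.05,.35],np.pi/2+.245)"
```

```text
time: 1.3
tool_pos: [0.3393, 0.3947, 0.3523]
tool_rot: [0.002, -0.123, 0.992, 0.001]
contact_force: [1.1, -1.3, 0.2]
gripper_width: 0.143
grasp_force: 0.0
d [-0.0899 -0.4668  0.0023]
r [0.0012 0.0028 0.0008]
```

```bash
python3 -m inch '[{"dx":-0.01,"dy":-0.055,"dz":0,"rx":0,"ry":0,"rz":0},{"dx":-0.02,"dy":-0.11,"dz":0,"rx":0,"ry":0,"rz":0},{"dx":-0.03,"dy":-0.165,"dz":0,"rx":0,"ry":0,"rz":0},{"dx":-0.04,"dy":-0.22,"dz":0,"rx":0,"ry":0,"rz":0},{"dx":-0.05,"dy":-0.28,"dz":0,"rx":0,"ry":0,"rz":0}]' -1;python3 -m inch '[{"dx":-0.01,"dy":-0.055,"dz":0,"rx":0,"ry":0,"rz":0},{"dx":-0.02,"dy":-0.11,"dz":0,"rx":0,"ry":0,"rz":0},{"dx":-0.04,"dy":-0.17,"dz":0,"rx":0,"ry":0,"rz":0},{"dx":-0.04,"dy":-0.187,"dz":0,"rx":0,"ry":0,"rz":0},{"dx":-0.04,"dy":-0.187,"dz":0,"rx":0,"ry":0,"rz":0}]' -1; python3 - <<'E'
from h import *
delta([.5,.05,.35],np.pi/2+.245)
i=optics.camera_info("wrist");im=optics.grab_frame("wrist");cv2.imwrite("pics/w1.png",im[:,:,::-1]);np.savez("w1.npz",im=im,**i)
for n in("rail","guard","clamp_lever","stop_face"):
    print(n,[(np.round(d['bbox']).tolist(),round(d['confidence'],2)) for d in nets.boxes_of("wrist",n)][:3])
E
```

```text
time: 1.8
tool_pos: [0.4308, 0.1861, 0.3499]
tool_rot: [0.001, -0.12, 0.993, 0.0]
contact_force: [0.1, 0.6, 0.3]
gripper_width: -0.002
grasp_force: 0.0
time: 2.3
tool_pos: [0.4974, 0.0482, 0.3492]
tool_rot: [-0.0, -0.118, 0.993, 0.0]
contact_force: [-0.5, 0.0, 0.3]
gripper_width: 0.003
grasp_force: 0.0
d [-0.0037  0.0014 -0.001 ]
r [ 0.0002 -0.0006 -0.006 ]
rail [([262.0, 250.0, 262.0, 41.0], 0.98)]
guard [([242.0, 208.0, 144.0, 209.0], 0.75)]
clamp_lever [([250.0, 189.0, 18.0, 57.0], 0.82)]
stop_face [([103.0, 273.0, 45.0, 67.0], 0.84), ([502.0, 204.0, 53.0, 117.0], 0.61)]
```

View pics/w1.png

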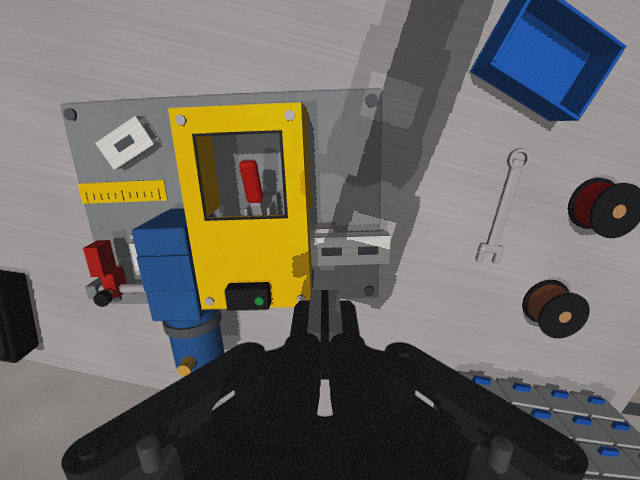

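```bash
python3 - <<'E'
from h import *
f=np.load("w1.npz");i={k:f[k] for k in f if k!='im'};i={k:(float(v) if v.ndim==0 else v) for k,v in i.items()}
w=at_z(i,[(193,134),(282,130),(287,217),(204,220)],.134);print(w.round(4),w.mean(0).round(4),[np.linalg.norm(w[a]-w[a-3]).round(4) for a in range(4)])
g=at_z(i,[(169,108),(303,102),(313,306),(198,309)],.134);print('guard',g.round(4),[np.linalg.norm(g[a]-g[a-3]).round(4) for a in range(4)])
d=(w[1]-w[0]+w[2]-w[3]);print('yaw w',np.arctan2(-d[0],d[1]));d=g[1]-g[0];print('yaw g',np.arctan2(-d[0],d[1]));d=g[2]-g[1];print(np.arctan2(d[1],d[0]))
c=at_z(i,[(62,104),(381,88),(378,297)],.02);print('plate',c.round(4));d=c[1]-c[0];print(np.arctan2(-d[0],d[1]),np.linalg.norm(d))
print('end',at_z(i,[(391,234),(388,263)],.066).round(4))
print('stop right-top edge',at_z(i,[(109,240),(117,268)],.075).round(4))
print('pad',at_z(i,[(250,181)],.116).round(4))
E
```

```text
[[ 0.4541 -0.1011  0.134 ]
 [ 0.4292 -0.0116  0.134 ]
 [ 0.5189  0.012   0.134 ]
 [ 0.544  -0.0782  0.134 ]] [ 0.4866 -0.0447  0.134 ] [np.float64(0.093), np.float64(0.0927), np.float64(0.0937), np.float64(0.0928)]
guard [[ 0.4341 -0.1285  0.134 ]
 [ 0.3978  0.0036  0.134 ]
 [ 0.6219  0.0653  0.134 ]
 [ 0.66   -0.0721  0.134 ]] [np.float64(0.137), np.float64(0.2324), np.float64(0.1427), np.float64(0.2329)]
yaw w 0.27156683903474177
yaw g 0.2680716282226672
0.26873970084207616
plate [[ 0.4666 -0.3266  0.02  ]
 [ 0.3513  0.0909  0.02  ]
 [ 0.6476  0.1741  0.02  ]]
0.26952613863621244 0.4331701862756709
end [[0.529  0.1498 0.066 ]
 [0.5706 0.1584 0.066 ]]
stop right-top edge [[ 0.6237 -0.2202  0.075 ]
 [ 0.6632 -0.2079  0.075 ]]
pad [[ 0.4925 -0.0381  0.116 ]]
```

```bash
python3 -c "
from h import *
delta([.538,.1974,.15],np.pi/2+.269)"
```

```text
d [-0.0938  0.165   0.2498]
r [ 0.0001  0.0003 -0.0182]
```

```bash
python3 -m inch '[{"dx":-0.02,"dy":0.04,"dz":0.04,"rx":0,"ry":0,"rz":-0.018},{"dx":-0.04,"dy":0.08,"dz":0.08,"rx":0,"ry":0,"rz":-0.018},{"dx":-0.06,"dy":0.12,"dz":0.12,"rx":0,"ry":0,"rz":-0.018},{"dx":-0.08,"dy":0.15,"dz":0.165,"rx":0,"ry":0,"rz":-0.018},{"dx":-0.094,"dy":0.165,"dz":0.21,"rx":0,"ry":0,"rz":-0.018}]' -1; python3 -m inch '[{"dx":0,"dy":0,"dz":0.04,"rx":0,"ry":0,"rz":0},{"dx":0,"dy":0,"dz":0.04,"rx":0,"ry":0,"rz":0},{"dx":0,"dy":0,"dz":0.04,"rx":0,"ry":0,"rz":0}]' -1; python3 - <<'E'
from h import *
delta([.538,.1974,.048],np.pi/2+.269)
i=optics.camera_info("wrist");im=optics.grab_frame("wrist");cv2.imwrite("pics/w2.png",im[:,:,::-1]);np.savez("w2.npz",im=im,**i)
print(tool()[0])
E
```

```text
time: 3.05
tool_pos: [0.5384, 0.1995, 0.1808]
tool_rot: [0.001, -0.135, 0.991, 0.0]
contact_force: [0.9, 0.4, 0.1]
gripper_width: 0.001
grasp_force: 0.0
time: 3.35
tool_pos: [0.5383, 0.1967, 0.1499]
tool_rot: [-0.0, -0.134, 0.991, -0.0]
contact_force: [0.2, 0.3, 1.3]
gripper_width: -0.005
grasp_force: 0.0
d [1.000e-04 9.000e-04 1.274e-01]
r [ 0.     -0.0004 -0.0007]
[0.53949451 0.19662963 0.15161003]
```

View pics/w2.png

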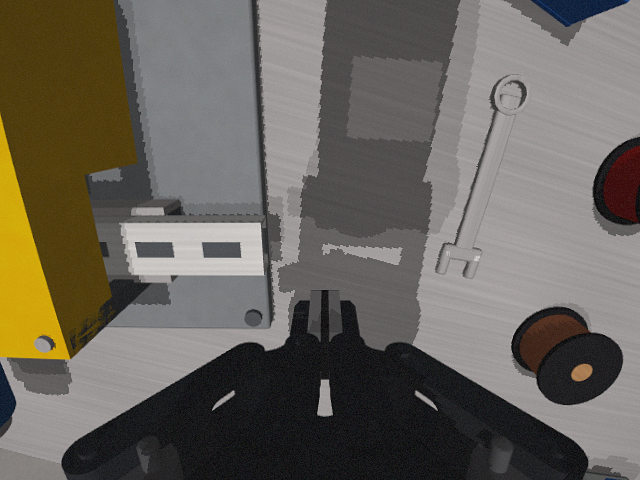

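```bash
python3 - <<'E'
from h import *
f=np.load("w2.npz");i={k:(float(f[k]) if f[k].ndim==0 else f[k]) for k in f if k!='im'}
a=at_z(i,[(265,222),(264,275)],.066);print(a.round(4))
R=np.array([[.964,.2658],[-.2658,.964]]);print(a[:,:2]@R.T, tool()[0][:2]@R.T)
E
```

```text
[[0.5303 0.1523 0.066 ]
 [0.571  0.1602 0.066 ]]
[[0.55172837 0.00590371]
 [0.59300409 0.00271005]] [0.57233686 0.04615333]
```

```bash
python3 -m inch '[{"dx":0,"dy":0,"dz":0.05,"rx":0,"ry":0,"rz":0},{"dx":0,"dy":0,"dz":0.1,"rx":0,"ry":0,"rz":0},{"dx":0,"dy":0,"dz":0.127,"rx":0,"ry":0,"rz":0},{"dx":0,"dy":-0.01,"dz":0.127,"rx":0,"ry":0,"rz":0},{"dx":0,"dy":-0.02,"dz":0.127,"rx":0,"ry":0,"rz":0}]' -1; python3 -m inch '[{"dx":0,"dy":-0.005,"dz":0,"rx":0,"ry":0,"rz":0},{"dx":0,"dy":-0.01,"dz":0,"rx":0,"ry":0,"rz":0},{"dx":0,"dy":-0.015,"dz":0,"rx":0,"ry":0,"rz":0},{"dx":0,"dy":-0.02,"dz":0,"rx":0,"ry":0,"rz":0},{"dx":0,"dy":-0.025,"dz":0,"rx":0,"ry":0,"rz":0}]'
```

```text
time: 3.9
tool_pos: [0.545, 0.1802, 0.0507]
tool_rot: [0.002, -0.133, 0.991, 0.0]
contact_force: [0.5, -0.4, 0.9]
gripper_width: 0.001
grasp_force: 0.0
time: 4.4
tool_pos: [0.5488, 0.1621, 0.049]
tool_rot: [0.001, -0.133, 0.991, 0.001]
contact_force: [-2.0, 5.3, 4.2]
gripper_width: -0.001
grasp_force: 2.7
```

```bash
python3 -m inch '[{"dx":0,"dy":-0.005,"dz":0,"rx":0,"ry":0,"rz":0},{"dx":0,"dy":-0.01,"dz":0,"rx":0,"ry":0,"rz":0},{"dx":0,"dy":-0.013,"dz":0,"rx":0,"ry":0,"rz":0},{"dx":0,"dy":-0.016,"dz":0,"rx":0,"ry":0,"rz":0},{"dx":0,"dy":-0.019,"dz":0,"rx":0,"ry":0,"rz":0}]'; python3 -c "
from h import *
i=optics.camera_info('wrist');im=optics.grab_frame('top')
t=optics.camera_info('top');cv2.imwrite('pics/t2.png',cv2.resize(im[130:230,230:420,::-1],None,fx=4,fy=4,interpolation=cv2.INTER_CUBIC));print(state()['contact_force'])"
```

```text
time: 4.9
tool_pos: [0.5529, 0.1477, 0.049]
tool_rot: [0.001, -0.133, 0.991, 0.001]
contact_force: [-2.0, 4.6, 4.9]
gripper_width: 0.007
grasp_force: 2.9
[-1.18485394  5.69397841  4.31382694]
```

View pics/t2.png

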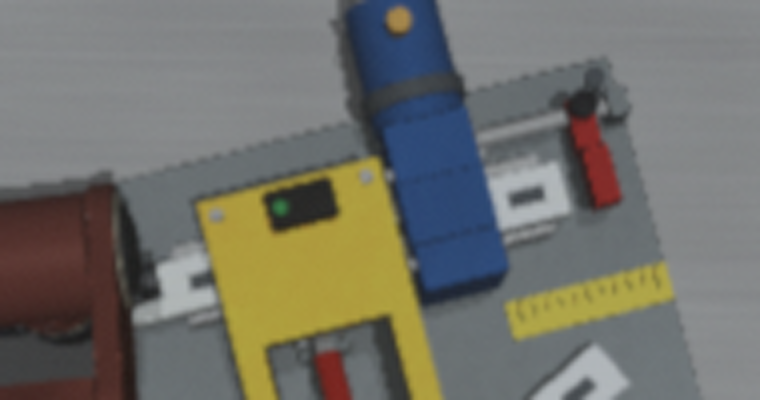

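```bash
python3 -m inch '[{"dx":0,"dy":-0.003,"dz":0,"rx":0,"ry":0,"rz":0},{"dx":0,"dy":-0.005,"dz":0,"rx":0,"ry":0,"rz":0},{"dx":0,"dy":-0.007,"dz":0,"rx":0,"ry":0,"rz":0},{"dx":0,"dy":-0.009,"dz":0,"rx":0,"ry":0,"rz":0}]';  python3 -m inch '[{"dx":0,"dy":-0.002,"dz":0,"rx":0,"ry":0,"rz":0},{"dx":0,"dy":-0.004,"dz":0,"rx":0,"ry":0,"rz":0},{"dx":0,"dy":-0.006,"dz":0,"rx":0,"ry":0,"rz":0}]'
```

```text
time: 5.35
tool_pos: [0.5546, 0.1407, 0.0488]
tool_rot: [0.001, -0.133, 0.991, 0.001]
contact_force: [-1.5, 5.8, 4.9]
gripper_width: 0.001
grasp_force: 3.0
time: 5.65
tool_pos: [0.5559, 0.136, 0.0489]
tool_rot: [0.001, -0.133, 0.991, 0.001]
contact_force: [-2.4, 5.7, 5.0]
gripper_width: -0.0
grasp_force: 3.0
```

```bash
for k in 1; do python3 -m inch '[{"dx":0,"dy":-0.002,"dz":0,"rx":0,"ry":0,"rz":0},{"dx":0,"dy":-0.004,"dz":0,"rx":0,"ry":0,"rz":0},{"dx":0,"dy":-0.006,"dz":0,"rx":0,"ry":0,"rz":0}]'; done; python3 -m inch '[{"dx":0,"dy":-0.002,"dz":0,"rx":0,"ry":0,"rz":0},{"dx":0,"dy":-0.004,"dz":0,"rx":0,"ry":0,"rz":0}]'
```

```text
time: 5.95
tool_pos: [0.5572, 0.1314, 0.0488]
tool_rot: [0.001, -0.133, 0.991, 0.001]
contact_force: [-1.5, 4.0, 4.1]
gripper_width: 0.004
grasp_force: 3.0
time: 6.15
tool_pos: [0.5575, 0.1302, 0.0489]
tool_rot: [0.0, -0.133, 0.991, 0.003]
contact_force: [-3.5, 15.8, 6.2]
gripper_width: -0.003
grasp_force: 8.2
```

```bash
python3 -m inch '[{"dx":0,"dy":-0.002,"dz":0,"rx":0,"ry":0,"rz":0},{"dx":0,"dy":-0.002,"dz":0,"rx":0,"ry":0,"rz":0},{"dx":0,"dy":-0.002,"dz":0,"rx":0,"ry":0,"rz":0},{"dx":0,"dy":-0.002,"dz":0,"rx":0,"ry":0,"rz":0}]'; python3 -m inch '[{"dx":0,"dy":0.005,"dz":0,"rx":0,"ry":0,"rz":0},{"dx":0,"dy":0.02,"dz":0,"rx":0,"ry":0,"rz":0},{"dx":0,"dy":0.04,"dz":0,"rx":0,"ry":0,"rz":0},{"dx":0,"dy":0.05,"dz":-0.05,"rx":0,"ry":0,"rz":0},{"dx":0,"dy":0.05,"dz":-0.11,"rx":0,"ry":0,"rz":0}]'; python3 -c "
from h import *
delta([.49,-.04,.30],np.pi/2+.269)"
```

```text
time: 6.55
tool_pos: [0.5575, 0.1301, 0.0489]
tool_rot: [0.0, -0.133, 0.991, 0.004]
contact_force: [-4.7, 17.0, 6.5]
gripper_width: 0.004
grasp_force: 8.8
time: 7.05
tool_pos: [0.5443, 0.1652, 0.1332]
tool_rot: [-0.004, -0.134, 0.991, -0.0]
contact_force: [1.6, -0.9, 0.1]
gripper_width: 0.002
grasp_force: 0.0
d [ 0.135  -0.2293 -0.2076]
r [ 0.0004 -0.0053 -0.0007]
```

```bash
python3 -m inch '[{"dx":0,"dy":0,"dz":-0.0625,"rx":0,"ry":0,"rz":0},{"dx":0,"dy":0,"dz":-0.125,"rx":0,"ry":0,"rz":0},{"dx":0,"dy":0,"dz":-0.187,"rx":0,"ry":0,"rz":0},{"dx":0.03,"dy":-0.05,"dz":-0.208,"rx":0,"ry":0,"rz":0},{"dx":0.06,"dy":-0.1,"dz":-0.208,"rx":0,"ry":0,"rz":0}]';  python3 -m inch '[{"dx":0.03,"dy":-0.05,"dz":0,"rx":0,"ry":0,"rz":0},{"dx":0.06,"dy":-0.1,"dz":0,"rx":0,"ry":0,"rz":0},{"dx":0.075,"dy":-0.13,"dz":0,"rx":0,"ry":0,"rz":0},{"dx":0.075,"dy":-0.13,"dz":0,"rx":0,"ry":0,"rz":0}]'; python3 - <<'E'
from h import *
delta([.49,-.04,.30],np.pi/2+.269)
i=optics.camera_info("wrist");im=optics.grab_frame("wrist");cv2.imwrite("pics/w3.png",im[:,:,::-1]);np.savez("w3.npz",im=im,**i)
print(tool()[0])
E
```

```text
time: 7.55
tool_pos: [0.5235, 0.0748, 0.3073]
tool_rot: [0.004, -0.134, 0.991, -0.001]
contact_force: [0.4, -1.0, 0.5]
gripper_width: 0.005
grasp_force: 0.0
time: 7.95
tool_pos: [0.491, -0.0438, 0.3019]
tool_rot: [-0.0, -0.131, 0.991, -0.001]
contact_force: [0.2, 1.1, 0.6]
gripper_width: -0.0
grasp_force: 0.0
d [-0.0001  0.0049  0.0024]
r [-0.0006 -0.0006 -0.0047]
[ 0.49134032 -0.04235137  0.30192759]
```

View pics/w3.png

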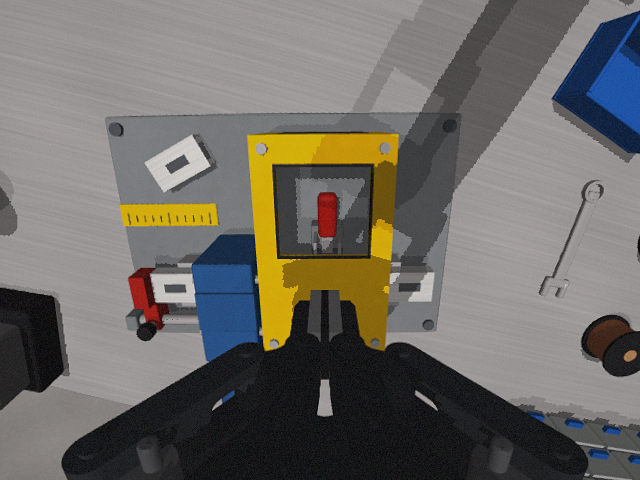

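```bash
python3 - <<'E'
from h import *
f=np.load("w3.npz");i={k:(float(f[k]) if f[k].ndim==0 else f[k]) for k in f if k!='im'}
R=np.array([[.964,.2658],[-.2658,.964]])
w=at_z(i,[(272,165),(372,165),(371,258),(277,259)],.134);print((w[:,:2]@R.T).round(4),(w[:,:2]@R.T).mean(0))
p=at_z(i,[(328,214)],.116);print('pad',p,p[:,:2]@R.T)
print(at_z(i,[(328,193)],.126)[:,:2]@R.T,at_z(i,[(328,236)],.105)[:,:2]@R.T)
print('rail end w',at_z(i,[(433,268),(433,300)],.066)[:,:2]@R.T, 'tool',tool()[0][:2]@R.T)
E
```

```text
[[ 0.4114 -0.2194]
 [ 0.412  -0.1273]
 [ 0.5043 -0.1248]
 [ 0.5048 -0.2196]] [ 0.45809548 -0.17278222]
pad [[ 0.49095388 -0.03873686  0.116     ]] [[ 0.46298328 -0.16783788]]
[[ 0.43940516 -0.16784866]] [[ 0.4902671  -0.16782904]]
rail end w [[ 0.5461298  -0.03666105]
 [ 0.59130583 -0.03200066]] tool [ 0.46239508 -0.17142497]
```

```bash
python3 - <<'E'
from h import *
f=np.load("w3.npz");i={k:(float(f[k]) if f[k].ndim==0 else f[k]) for k in f if k!='im'}
p,R=tool();o,d=ray(i,[(308,292),(343,292),(293,310),(250,348),(235,350),(65,450),(150,470)])
o=R.inv().apply(o-p);d=R.inv().apply(d)
for x in(.0,.011,.03):print(x,(o+d*((x-o[0])/d[:,0])[:,None]).round(3)[:,1:].tolist())
delta([*(np.array([.458,-.170])@np.array([[.964,.2658],[-.2658,.964]])),.145],np.pi/2+.269)
E
```

```text
0.0 [[-0.009, 0.017], [0.01, 0.017], [-0.015, -0.001], [-0.03, -0.03], [-0.036, -0.032], [-0.073, -0.078], [-0.046, -0.083]]
0.011 [[-0.008, -0.003], [0.009, -0.003], [-0.013, -0.019], [-0.026, -0.045], [-0.031, -0.046], [-0.064, -0.086], [-0.04, -0.09]]
0.03 [[-0.006, -0.039], [0.007, -0.039], [-0.01, -0.051], [-0.019, -0.07], [-0.023, -0.071], [-0.047, -0.101], [-0.03, -0.104]]
d [0.0054 0.0017 0.1962]
r [ 0.0001 -0.0004 -0.0035]
```

```bash
python3 -m inch '[{"dx":0.0054,"dy":0,"dz":0.05,"rx":0,"ry":0,"rz":-0.0035},{"dx":0.0054,"dy":0,"dz":0.1,"rx":0,"ry":0,"rz":-0.0035},{"dx":0.0054,"dy":0,"dz":0.15,"rx":0,"ry":0,"rz":-0.0035},{"dx":0.0054,"dy":0,"dz":0.19,"rx":0,"ry":0,"rz":-0.0035},{"dx":0.0054,"dy":0,"dz":0.19,"rx":0,"ry":0,"rz":-0.0035}]'; python3 - <<'E'
from h import *
p=tool()[0];R=np.array([[.964,.2658],[-.2658,.964]]);print(p,p[:2]@R.T)
im=optics.grab_frame("side");cv2.imwrite("pics/s4.png",cv2.resize(im[150:330,230:470,::-1],None,fx=3,fy=3,interpolation=cv2.INTER_CUBIC))
E
```

```text
time: 8.5
tool_pos: [0.4839, -0.0404, 0.1444]
tool_rot: [-0.005, -0.136, 0.991, 0.002]
contact_force: [-1.4, 1.1, -0.4]
gripper_width: -0.002
grasp_force: 0.0
[ 0.48388996 -0.04040439  0.14439568] [ 0.45573044 -0.16756778]
```

View pics/s4.png

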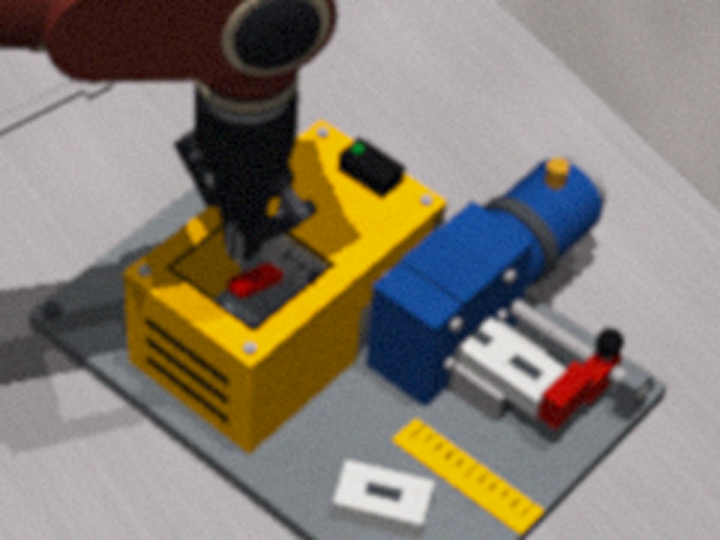

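```bash
python3 -m inch '[{"dx":0,"dy":-0.003,"dz":0.008,"rx":0,"ry":0,"rz":0},{"dx":0,"dy":-0.003,"dz":0.016,"rx":0,"ry":0,"rz":0},{"dx":0,"dy":-0.003,"dz":0.024,"rx":0,"ry":0,"rz":0},{"dx":0,"dy":-0.003,"dz":0.032,"rx":0,"ry":0,"rz":0}]'; python3 -m inch '[{"dx":0,"dy":0,"dz":0.006,"rx":0,"ry":0,"rz":0},{"dx":0,"dy":0,"dz":0.012,"rx":0,"ry":0,"rz":0},{"dx":0,"dy":0,"dz":0.018,"rx":0,"ry":0,"rz":0}]'; python3 -c "
from h import *
p=tool()[0];R=np.array([[.964,.2658],[-.2658,.964]]);print(p,p[:2]@R.T)"
```

```text
time: 8.95
tool_pos: [0.4889, -0.0452, 0.1253]
tool_rot: [0.001, -0.135, 0.991, -0.0]
contact_force: [0.8, -0.0, -0.4]
gripper_width: 0.004
grasp_force: 0.0
time: 9.25
tool_pos: [0.4885, -0.0453, 0.1105]
tool_rot: [0.0, -0.135, 0.991, -0.0]
contact_force: [-0.7, 1.0, 2.8]
gripper_width: -0.001
grasp_force: 1.1
[ 0.48849871 -0.04526551  0.11052455] [ 0.45888119 -0.17347891]
```

```bash
python3 -m inch '[{"dx":0,"dy":0,"dz":0.005,"rx":0,"ry":0,"rz":0},{"dx":0,"dy":0,"dz":0.01,"rx":0,"ry":0,"rz":0},{"dx":0,"dy":0,"dz":0.015,"rx":0,"ry":0,"rz":0}]'; python3 -m inch '[{"dx":0,"dy":0,"dz":0.0035,"rx":0,"ry":0,"rz":0},{"dx":0,"dy":0,"dz":0.007,"rx":0,"ry":0,"rz":0}]'
```

```text
time: 9.55
tool_pos: [0.4882, -0.0452, 0.0981]
tool_rot: [-0.0, -0.135, 0.991, -0.0]
contact_force: [-0.2, -0.2, 1.9]
gripper_width: 0.001
grasp_force: 1.2
time: 9.75
tool_pos: [0.4881, -0.0451, 0.0924]
tool_rot: [-0.0, -0.135, 0.991, 0.0]
contact_force: [-1.3, 0.0, 2.2]
gripper_width: 0.002
grasp_force: 1.2
```

```bash
python3 -m inch '[{"dx":0,"dy":0,"dz":0.002,"rx":0,"ry":0,"rz":0},{"dx":0,"dy":0,"dz":0.004,"rx":0,"ry":0,"rz":0},{"dx":0,"dy":0,"dz":0.005,"rx":0,"ry":0,"rz":0}]'
```

```text
time: 10.05
tool_pos: [0.488, -0.0452, 0.0898]
tool_rot: [-0.001, -0.136, 0.991, 0.0]
contact_force: [-7.3, -0.0, 13.2]
gripper_width: 0.002
grasp_force: 6.5
```

```bash
python3 -m inch '[{"dx":0,"dy":0,"dz":0.001,"rx":0,"ry":0,"rz":0},{"dx":0,"dy":0,"dz":0.001,"rx":0,"ry":0,"rz":0},{"dx":0,"dy":0,"dz":0.001,"rx":0,"ry":0,"rz":0},{"dx":0,"dy":0,"dz":0.001,"rx":0,"ry":0,"rz":0}]'; python3 -m inch '[{"dx":0,"dy":0,"dz":-0.01,"rx":0,"ry":0,"rz":0},{"dx":0,"dy":0,"dz":-0.05,"rx":0,"ry":0,"rz":0},{"dx":0,"dy":0,"dz":-0.11,"rx":0,"ry":0,"rz":0},{"dx":0,"dy":0,"dz":-0.17,"rx":0,"ry":0,"rz":0},{"dx":0,"dy":0,"dz":-0.23,"rx":0,"ry":0,"rz":0}]';python3 -m inch '[{"dx":0,"dy":0,"dz":-0.03,"rx":0,"ry":0,"rz":0},{"dx":0,"dy":0,"dz":-0.03,"rx":0,"ry":0,"rz":0},{"dx":0,"dy":0,"dz":-0.03,"rx":0,"ry":0,"rz":0},{"dx":0,"dy":0,"dz":-0.03,"rx":0,"ry":0,"rz":0}]'; python3 -c "
from h import *
im=optics.grab_frame('wrist');cv2.imwrite('pics/w5.png',im[:,:,::-1])"
```

```text
time: 10.45
tool_pos: [0.4881, -0.0452, 0.0898]
tool_rot: [-0.001, -0.136, 0.991, 0.0]
contact_force: [-8.0, 0.2, 12.5]
gripper_width: 0.002
grasp_force: 6.7
time: 10.95
tool_pos: [0.4881, -0.0448, 0.2735]
tool_rot: [0.0, -0.136, 0.991, 0.0]
contact_force: [1.2, -0.2, 0.3]
gripper_width: -0.002
grasp_force: 0.0
time: 11.35
tool_pos: [0.4875, -0.0448, 0.2936]
tool_rot: [-0.002, -0.135, 0.991, 0.001]
contact_force: [0.2, -0.3, -0.3]
gripper_width: 0.003
grasp_force: 0.0
```

View pics/w5.png

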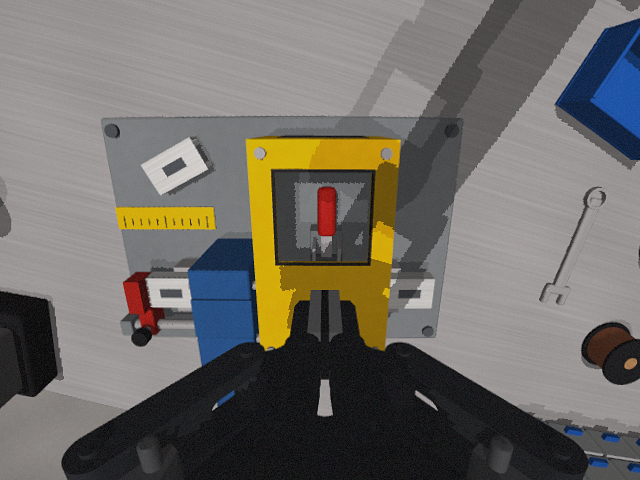

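```bash
python3 -c "
from plant import ticket
print(ticket.job_done())"
```

```text
the job is handed in; nothing more can be done
None
```

I pushed the rail up to the length stop and pressed the clamp lever down to its stop (fingertip at 90 mm, force rising to about 13 N). The hand is drawn out and clear, and the job is handed in; no verdict came back.

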